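Push the trim home and snap the clamp shut

TASK

Get the strip of metal trim ready in its jig. First, with a fingertip, push it from its right end along the channel until its left end is up against the end stop; only then push the clamp's lever away from you, past its centre, so that it snaps over and its foot holds the trim down. Only push: do not lift anything, and leave the other things on the worktop where they are.

Things in the scene. Friction and masses are not known exactly. Their poses are not given: they have to be found in the camera images.
- jig: Fixed jig, a plywood board 130 x 320 mm, 15 mm thick, origin on the worktop under it; it spans x -80..50, y -150..170 mm in its own axes. Its x axis points away from the robot, y to the left along the channel (turned by up to 0.55 rad). Right of the channel, y under 10 mm, the board is bare but for the trim and a loose knob.
- stop_face (a point): Middle of the end stop's face, at board height (x 20, y 140, z 15 mm in the jig's axes); the stop is an aluminium block 52 mm wide, 22 high above the board, closing the left end of the channel. The channel runs from it 130 mm to the right, along jig y: 24 mm wide between a front lip 7 mm and a rear fence 10 mm high above the board, open at its right end.
- trim: Loose strip of plain metal angle trim, 160 mm long, 20 wide, 14 high, about 70 g, lying in the channel on the board along the jig's y; its right end sticks out of the channel. Origin at the centre of its underside, ends 80 mm either way. It starts 30 to 70 mm short of the end stop; fully home its origin is at y = 60 mm in the jig's axes. Slides freely (about 1 N).
- lever (a joint): Clamp lever, hinged about jig y. 0 = open, handle leaning 0.65 rad from upright towards the robot (jig -x); grows as the handle swings away (jig +x) to 1.2 = closed, leaning 0.55 rad away. A spring drives it off dead centre at 0.62 (handle about upright) to either stop: about 5 N across the handle's end starts it, less towards the centre, and past centre it snaps shut by itself.
- lever_pivot (a point): The lever's hinge axis, on the bracket at the jig's front left, 55 mm above the worktop; x -45, y 80 mm in the jig's axes.
- lever_grip (a point): Middle of the round free end of the lever's handle, 88 mm from the pivot; moves with the lever (125 mm above the worktop when open, 143 mm upright). The black grip is 19 mm thick, its rounded tip reaches 9.5 mm beyond this point.
- foot: Spring-loaded rubber foot, 20 mm wide, on the clamp's arm, 65 mm from the pivot; raised while the lever is open, and when it is closed pressed with about 3 N on top of whatever lies in the channel at y = 80 mm. Origin at the arm, above the foot.
- knob: Bystander: round dark spare knob, 29 mm wide, 18 high, on the jig's board. To be left alone.
- tape: Bystander: flat roll of thread tape, 82 mm wide, 14 high, behind the jig. To be left alone.
- cup: Bystander: small white cup, 63x88 mm, 52 high, behind the jig. To be left alone.
- hinge_part: Bystander: metal cabinet hinge, 35x106 mm, 14 high, in front of the jig. To be left alone.
- spoon: Bystander: teaspoon, 131 mm long, 13 high, in front of the jig. To be left alone.
- glass: Bystander: small clear tumbler, 48 mm wide, 60 high, in front of the jig's left end. To be left alone.
- mill: Bystander: salt mill, 44 mm wide, 90 high, left of the jig. To be left alone.

How it is judged (in metres and radians):
On the way, in this order (a step that is already met when the one before it is completed fails the run):
1. the trim is up against the end stop while the clamp is still open (y of trim in the frame of jig between 0.057 and 0.063 m and angle between the x axis of trim and the y axis of jig, either way round below 0.06 rad and z of trim in the frame of jig below 0.018 m and value of joint lever below 0.4 rad), for 0.2 s.
2. the lever has snapped over and the foot presses on the trim (value of joint lever above 1.12 rad and contact force between foot and trim above 1 N), for 0.2 s.
At the end, for the whole second after the job is handed in: The trim lies flat in the channel with its end within 3 mm of the end stop, the lever is closed (joint above 1.12) and the foot presses on the trim with more than 1 N; all at rest (all of step 2 and y of trim in the frame of jig between 0.057 and 0.063 m and angle between the x axis of trim and the y axis of jig, either way round below 0.06 rad and z of trim in the frame of jig below 0.018 m and linear speed of trim below 0.01 m/s and velocity of joint lever below 0.1 rad/s); the robot touches nothing.
It fails at once if the trim is lifted or tipped out of its channel (more than 10 mm up, or tilted) (z of trim in the frame of jig above 0.025 m or angle between trim's own z axis and vertical above 0.2 rad).
It fails at once if the lever is pushed over centre before the trim is home (value of joint lever above 0.75 rad and not (y of trim in the frame of jig above 0.05 m)).
It fails at once if a bystander is moved more than 25 mm (distance of any of knob, tape, cup, hinge_part, spoon, glass, mill from where it was at the start of the episode above 0.025 m).
It also fails if it takes over 45 s, if anything falls off the work surface, if the arm or the gripper's body presses on something with over 40 N, if the wrist force passes 120 N, or if a joint passes its speed limit or range.

ROBOT

A 7-joint arm with a two-finger parallel gripper is mounted at the origin on a cart in front of the work surface, level with it; the furniture and walls round the work are solid. World frame = base frame: x ahead of the robot, y to its left, z up, the work surface at z = 0. Lengths are in m, angles in degrees, forces in N, time in s.
With the tool pointing down it reaches from about 0.425 to 0.875 m from the base axis. Payload 4.7 kg.
Tool frame: the origin (TCP) lies at the very end of the fingers, on their centre line; the grasp point (between the pads) lies 19 mm behind it; z points along the fingers, y is the line along which they close (so a half turn about z gives the same grasp; the last joint's range is limited). The gripper opens to 87 mm and grips with 3 to 60 N. Pads are 19 mm wide; open, the fingers measure 117 mm over their backs; the gripper's body (75 mm by 190 mm) begins 51 mm behind the grasp point.
Start: joints at [72.485, 18.392, -4.016, 83.108, 1.295, 78.541, -3.26], TCP at [0.204, -0.617, 0.193] pointing down, gripper open.
Joint ranges: [-163.93, 163.93], [-17.29, 119.83], [-79.2, 71.16], [3.27, 140.29], [-89.18, 269.18], [5.43, 117.66], [-154.24, 154.24]. Speed limits (degrees/s): [147.25, 147.25, 180, 180, 180, 180, 180].

INTERFACE

Orientations are given as [roll, pitch, yaw] about the fixed x, y, z axes, in that order (R = Rz(yaw) Ry(pitch) Rx(roll)).
In Python, from cell import telemetry, cams, env gives the robot as it stands.
- The arm moves only by the tool arm_command, never from a script. Its argument "series" is text: rows parted by semicolons, each of 5 numbers parted by spaces: the shift along the tool's x, y, z in mm, then the turn about the tool's z in rad, then the closure in counts, from 0 (fully open) to 255 (shut). A call has 1 to 20 rows; each row shifts and turns the commanded pose from where the row before left it, along the tool's axes as they then stand; what a row does not reach is not made up. A row lasts 1/12 s, in which the tool goes at most 41.7 mm and 7.16 degrees, less where a joint would pass 70% of its speed; a pose out of reach is approached as far as the arm can. A call is refused whole if a number of a shift passes 41.7 or a number of a turn 0.125, either way. A call with a gripper value outside its range is refused whole. The fingers move at their own pace and stop on an object; "squeeze" is the grip in N (left out, the last holds). Time passes only in rows, so rows that do not move let the fingers close. It gives the time, the measured TCP pose, the force, the opening and the grip force at its end, in the units of the state.
- telemetry.get_obs(): the state, without advancing time (a new reading comes with each control period).
- cams.read_camera(name): name is "side" or "top" or "wrist"; returns the picture (420x560x3 uint8, blue, green, red); there is no depth.
- cams.calibration(name): a dict with "K" (3x3 intrinsics, pixels), "dist" ([k1, k2, p1, p2, k3] as OpenCV has them; the pictures are not rectified), "origin" and "rotation" of the camera in the world; the wrist camera has in their place "hand_eye" (4x4, takes a point from camera to tool coordinates, whose origin is the TCP and whose axes are the flange's). Camera axes: x right, y down, z forward; pixel columns grow to the right and rows downward; lengths in m; the calibration is good to about 2 mm. A picture is of the moment at which its call begins: read the wrist's pose just before it. calibration takes no time and is no camera call.
- env.sign_off(): hands the job in; it is judged then, once.
The state is a dict: "time_s": time; "qpos": joint angles; "joint_velocities": joint speeds; "effort": joint torques, N m; "tool_pos": TCP position; "tool_rot": TCP orientation; "force": force on the tool from outside, world axes, zero at the start; "wrist_torque": the same for the moment, N m; "grip_width": finger opening in m; "grasp_force": force on a finger pad.
Only numpy, scipy, OpenCV 4.12 (cv2) and the standard library are available. Lean on these libraries where they do the work, as an engineer would, in place of code of your own. Each camera call takes 0.05 s, during which the arm holds its last target. There are 200 camera calls.

## Working session

There is one attempt and no reset: what is moved stays moved. The work goes in short steps, Python scripts to look and compute and a tool call to move; the robot and the scene stay as the last step left them, time stands still between calls to the robot, and variables do not carry over. Pictures are saved under pics/ and viewed, at most 10 in all, crops included, and the job is handed in when it is done.

Besides the shell and the picture viewer there is one more tool, called after "Request:" as a command line: name --argument value ..., lists and objects as JSON in quotes. arm_command: Moves the arm, as the interface text tells. Its arguments: {"type":"object","properties":{"series":{"type":"string"},"squeeze":{"type":"number"}},"required":["series"]}

```bash
mkdir -p pics; python3 - <<'E'
from cell import telemetry,cams
import cv2
o=telemetry.get_obs();print(o)
for n in("top","side"):
    cv2.imwrite(f"pics/{n}0.png",cams.read_camera(n));print(n,cams.calibration(n))
print(cams.calibration("wrist"))
E
```

```text
{'time_s': 0.0, 'qpos': array([72.48214625, 18.43815543, -4.01445205, 83.17423965,  1.29362172,
       78.54011359, -3.26008008]), 'joint_velocities': array([ 0.00902768,  0.01171363,  0.00765632,  0.00893016, -0.12673667,
       -0.06263089, -0.12707476]), 'effort': array([ 4.72450229e-04, -4.91272223e+01, -4.03216789e-01, -3.12531924e+01,
       -6.39332389e-02,  4.34238883e-02,  1.49043758e-04]), 'tool_pos': array([ 0.20413038, -0.61648381,  0.19237745]), 'tool_rot': array([-1.79892651e+02,  4.69652179e-03,  1.83262135e+01]), 'force': array([-0.21011877, -0.41071898, -0.94946841]), 'wrist_torque': array([ 0.01658079, -0.02716942, -0.01527732]), 'grasp_force': 0.0, 'grip_width': 0.08709482888469564}
top {'K': array([[464.62088075,   0.        , 281.75524875],
       [  0.        , 464.62088075, 202.22953033],
       [  0.        ,   0.        ,   1.        ]]), 'dist': array([-0.00167472,  0.        ,  0.        ,  0.        ,  0.        ]), 'origin': array([0.48343364, 0.13153921, 1.10556202]), 'rotation': array([-174.23380958,   -1.40674894,  -90.03310593])}
side {'K': array([[40
[... 242 characters left out ...]
([ 0.3122234 , -0.53458849,  0.59517158]), 'rotation': array([-126.21742395,    1.3315041 ,  -23.61645892])}
{'K': array([[336.83311388,   0.        , 276.14554046],
       [  0.        , 336.83311388, 212.57493256],
       [  0.        ,   0.        ,   1.        ]]), 'dist': array([0.01414171, 0.        , 0.        , 0.        , 0.        ]), 'hand_eye': array([[ 9.11066907e-04, -9.68853006e-01, -2.47634859e-01,
         6.84293841e-02],
       [ 9.99999570e-01,  9.25543842e-04,  5.79505729e-05,
        -6.96371467e-04],
       [ 1.73051332e-04, -2.47634805e-01,  9.68853432e-01,
        -1.90001797e-01],
       [ 0.00000000e+00,  0.00000000e+00,  0.00000000e+00,
         1.00000000e+00]])}
```

View pics/top0.png

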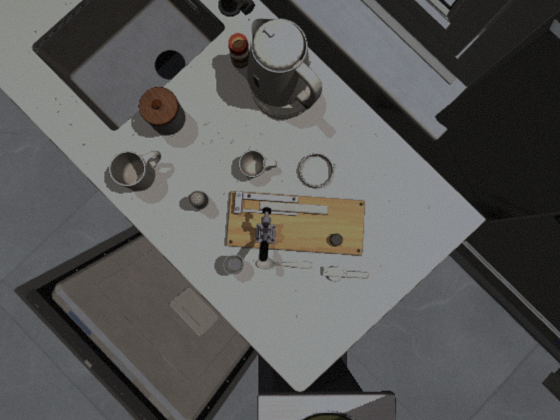

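View pics/side0.png

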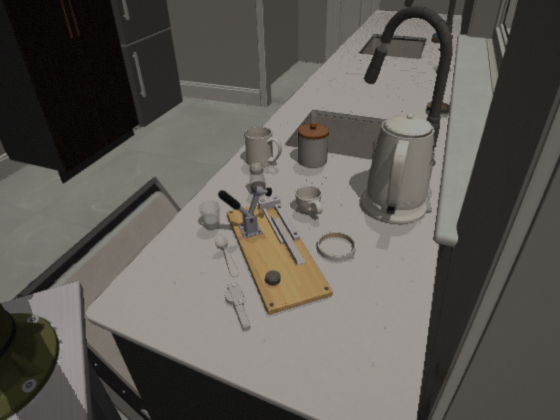

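```bash
cat > h.py <<'E'
import numpy as np,cv2
from scipy.spatial.transform import Rotation as R
from cell import telemetry,cams
def pose(n):
    c=cams.calibration(n)
    if n!="wrist": return c,R.from_euler('xyz',c["rotation"],degrees=True).as_matrix(),np.array(c["origin"])
    o=telemetry.get_obs();T=R.from_euler('xyz',o["tool_rot"],degrees=True).as_matrix();H=c["hand_eye"]
    return c,T@H[:3,:3],T@H[:3,3]+o["tool_pos"]
def px2w(n,px,z,p=None):
    c,r,t=p or pose(n)
    u=cv2.undistortPoints(np.array(px,float).reshape(-1,1,2),c["K"],c["dist"]).reshape(-1,2)
    d=np.c_[u,np.ones(len(u))]@r.T
    return t+d*((np.asarray(z)-t[2])/d[:,2])[:,None]
def w2px(n,P,p=None):
    c,r,t=p or pose(n)
    return cv2.projectPoints(((np.atleast_2d(P)-t)@r).reshape(-1,1,3),np.zeros(3),np.zeros(3),c["K"],c["dist"])[0].reshape(-1,2)
E
python3 - <<'E'
from h import *
i=cv2.imread("pics/top0.png")
hsv=cv2.cvtColor(i,cv2.COLOR_BGR2HSV)
m=((hsv[...,1]>85)&(hsv[...,0]>8)&(hsv[...,0]<30)&(hsv[...,2]>70)).astype(np.uint8)
m[:180]=0;m[270:]=0;m[:,:215]=0;m[:,380:]=0
n,l,s,_=cv2.connectedComponentsWithStats(m);k=1+s[1:,4].argmax()
pts=np.argwhere(m>0)[:,::-1].astype(np.float32)
r=cv2.minAreaRect(pts);b=cv2.boxPoints(r);print(r,b)
W=px2w("top",b,np.full(4,.015));print(W,np.linalg.norm(np.diff(W,axis=0),axis=1))
cv2.imwrite("pics/c1.png",cv2.resize(i[180:290,210:380],None,fx=4.5,fy=4.5,interpolation=cv2.INTER_CUBIC))
E
```

```text
((295.4873046875, 222.67767333984375), (135.2981414794922, 54.43274688720703), 4.085616588592529) [[226.07106 245.0051 ]
 [229.94923 190.71066]
 [364.90356 200.35025]
 [361.0254  254.64468]]
[[ 0.49309655  0.2346122   0.015     ]
 [ 0.62065893  0.22694253  0.015     ]
 [ 0.59843071 -0.0925482   0.015     ]
 [ 0.47048622 -0.08103603  0.015     ]] [0.12779274 0.32026305 0.12846136]
```

View pics/c1.png

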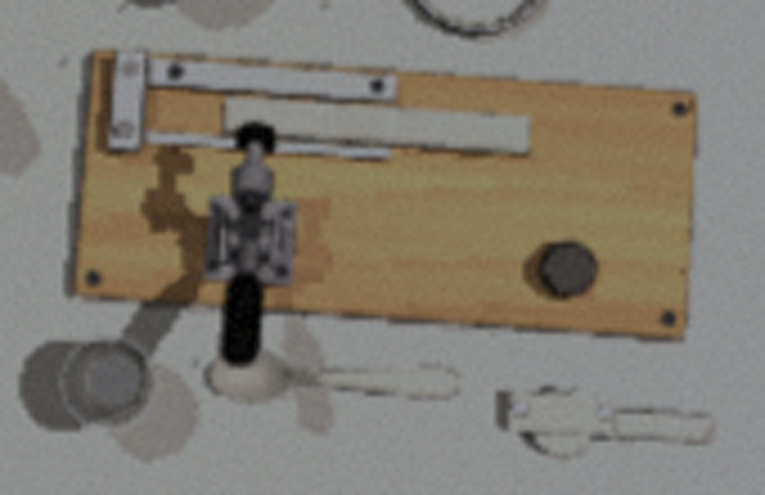

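```bash
cat >> h.py <<'E'
_W=np.array([[.49309655,.2346122],[.62065893,.22694253],[.59843071,-.0925482],[.47048622,-.08103603]])
_J=np.array([[-.08,.17],[.05,.17],[.05,-.15],[-.08,-.15]])
_A=_J-_J.mean(0);_B=_W-_W.mean(0)
_U,_,_V=np.linalg.svd(_A.T@_B);RJ=(_U@_V).T;TJ=_W.mean(0)-RJ@_J.mean(0)
j2w=lambda p:np.atleast_2d(p)@RJ.T+TJ
w2j=lambda p:(np.atleast_2d(p)[:,:2]-TJ)@RJ
def rel(target,yaw):
    o=telemetry.get_obs();T=R.from_euler('xyz',o["tool_rot"],degrees=True).as_matrix()
    print("tool mm",(T.T@(np.array(target)-o["tool_pos"])*1e3).round(1),"yaw now",o["tool_rot"][2].round(2),"target",yaw)
E
python3 - <<'E'
from h import *
print("yaw",np.degrees(np.arctan2(RJ[1,0],RJ[0,0])),TJ)
f=lambda c:(np.array(c)/4.5+np.array([210,180]))
C=[[528,118],[530,153],[227,98],[567,268],[143,72],[143,145],[390,160],[395,98]]
Z=[.022,.022,.029,.033,.037,.037,.022,.025]
print((w2j(px2w("top",f(C),np.array(Z)))*1e3).round(1))
print((w2j(px2w("top",f([[240,362]]),np.array([.12])))*1e3).round(1))
for n,p in dict(trimR=(.02,-.08),pre=(.02,-.115),home=(.02,-.02),grip_o=(-.0983,.08),).items():print(n,j2w(p))
rel([*j2w((.02,-.12))[0],.19],90+np.degrees(np.arctan2(RJ[1,0],RJ[0,0])))
E
```

```text
yaw -4.074032777799272 [0.55991974 0.06095221]
[[ 28.2 -61.3]
 [ 10.  -63.5]
 [ 26.5  95.8]
 [-48.6 -84.7]
 [ 35.9 139.6]
 [ -1.6 136.6]
 [  1.    9.1]
 [ 33.2   8.9]]
[[-105.9   77.8]]
trimR [[ 0.57418558 -0.02026654]]
pre [[ 0.57169899 -0.0551781 ]]
home [[0.5784483  0.03958184]]
grip_o [[0.46755177 0.14773382]]
tool mm [ 523.5 -412.7    3.1] yaw now 18.33 target 85.92596722220073
```

Request:
arm_command --series "16 -13 0 0 255;32.7 -25.8 0 0 255;32.7 -25.8 0 0 255;32.7 -25.8 0 0 255;32.7 -25.8 0 0 255;32.7 -25.8 0 0 255;32.7 -25.8 0 0 255;32.7 -25.8 0 0 255;32.7 -25.8 0 0 255;32.7 -25.8 0 0 255;32.7 -25.8 0 0 255;32.7 -25.8 0 0 255;32.7 -25.8 0 0 255;32.7 -25.8 0 0 255;32.7 -25.8 0 0 255;32.7 -25.8 0 0 255;16 -13 0 0 255"

```text
time_s: 1.52
tool_pos: [0.5722, -0.0543, 0.1933]
tool_rot: [-179.8, -0.1, 18.7]
force: [-0.1, 0.0, -0.6]
grip_width: 0.0005
grasp_force: 0.0
```

Request:
arm_command --series "0 0 0 -0.118 255;0 0 0 -0.118 255;0 0 0 -0.118 255;0 0 0 -0.118 255;0 0 0 -0.118 255;0 0 0 -0.118 255;0 0 0 -0.118 255;0 0 0 -0.118 255;0 0 0 -0.118 255;0 0 0 -0.118 255;0 0 0 0 255;0 0 0 0 255"

```text
time_s: 2.52
tool_pos: [0.5702, -0.0608, 0.1931]
tool_rot: [-180.0, -0.0, 85.7]
force: [-0.3, -0.9, -0.2]
grip_width: 0.0003
grasp_force: 0.0
```

```bash
python3 - <<'E'
from h import *
o=telemetry.get_obs();print(o["time_s"],o["qpos"].round(1),o["tool_pos"],o["tool_rot"],o["grip_width"],w2j(o["tool_pos"]))
p=pose("wrist");cv2.imwrite("pics/w1.png",cams.read_camera("wrist"))
rel([*j2w((.019,-.105))[0],.019],85.93)
E
```

```text
2.5167 [ 38.7  12.7 -40.5  93.2   8.4  77.3  -7.3] [ 0.57021851 -0.06081157  0.19305173] [-1.79958809e+02 -5.51389554e-03  8.57393890e+01] 0.0002652947088464158 [[ 0.0189235  -0.12072441]]
tool mm [ 15.7   0.  174.2] yaw now 85.74 target 85.93
```

View pics/w1.png

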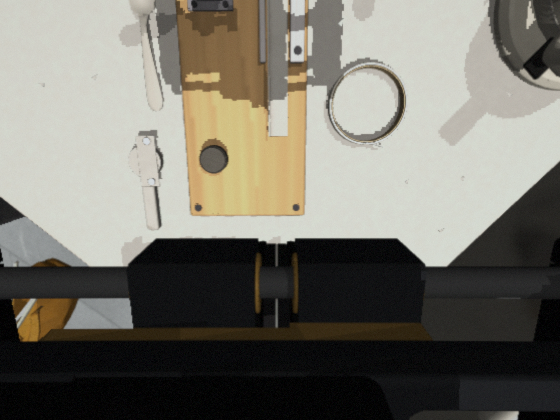

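```bash
python3 - <<'E'
from h import *
print(w2j(px2w("wrist",[[268,136],[288,136],[190,215],[304,215],[268,100],[287,100],[213,160]],np.array([.022,.022,.015,.015,.029,.029,.033])))*1e3)
E
```

```text
[[  11.27225292  -61.90386911]
 [  32.175196    -61.95335377]
 [ -77.71872869 -148.92742951]
 [  51.03937262 -149.18992873]
 [  11.74554036  -26.72137294]
 [  30.7154064   -26.76878699]
 [ -45.36971772  -85.63355345]]
```

Request:
arm_command --series "12 1 30 0 255;0 0 35 0 255;0 0 35 0 255;0 0 35 0 255;0 0 20 0 255;0 0 10 0 255;0 0 5 0 255;0 0 0 0 255;0 0 0 0 255"

```text
time_s: 3.32
tool_pos: [0.5736, -0.0488, 0.0248]
tool_rot: [179.9, 0.0, 85.9]
force: [0.1, 0.4, 0.1]
grip_width: 0.0004
grasp_force: 0.0
```

```bash
python3 - <<'E'
from h import *
o=telemetry.get_obs();print(o["tool_pos"],o["force"],w2j(o["tool_pos"])*1e3)
rel([*j2w((.020,-.072))[0],.020],85.93)
rel([*j2w((.020,-.0295))[0],.020],85.93)
E
```

```text
[ 0.57359855 -0.04881215  0.0248077 ] [0.13096123 0.40245697 0.08738133] [[  21.44249322 -108.51517784]]
tool mm [36.5 -1.5  4.8] yaw now 85.89 target 85.93
tool mm [79.  -1.5  4.8] yaw now 85.89 target 85.93
```

Request:
arm_command --series "15 -1 3.5 0 255;12 0 0 0 255;5 0 0 0 255;3 0 0 0 255;3 0 0 0 255;3 0 0 0 255;3 0 0 0 255;3 0 0 0 255;3 0 0 0 255;3 0 0 0 255;3 0 0 0 255;3 0 0 0 255;3 0 0 0 255;3 0 0 0 255;3 0 0 0 255;2 0 0 0 255;2 0 0 0 255;0 0 0 0 255;0 0 0 0 255"

```text
time_s: 4.9
tool_pos: [0.5764, 0.0231, 0.0199]
tool_rot: [-180.0, 0.0, 85.9]
force: [0.5, 0.7, 0.0]
grip_width: 0.0002
grasp_force: 0.0
```

Request:
arm_command --series "2 0 0 0 255;2 0 0 0 255;1 0 0 0 255;0 0 0 0 255;0 0 0 0 255"

```text
time_s: 5.32
tool_pos: [0.5768, 0.0281, 0.0199]
tool_rot: [-180.0, 0.0, 85.9]
force: [0.2, 0.5, -0.0]
grip_width: 0.0007
grasp_force: 0.0
```

Request:
arm_command --series "1 0 0 0 255;1 0 0 0 255;1 0 0 0 255;0 0 0 0 255;0 0 0 0 255"

```text
time_s: 5.73
tool_pos: [0.577, 0.0311, 0.0199]
tool_rot: [-180.0, 0.0, 85.9]
force: [0.2, 0.2, -0.2]
grip_width: 0.0003
grasp_force: 0.0
```

```bash
python3 - <<'E'
from h import *
o=telemetry.get_obs();print(o["force"],w2j(o["tool_pos"])*1e3)
i=cams.read_camera("top");a=i[180:290,210:380]
b=cams.read_camera("wrist")
cv2.imwrite("pics/c2.png",np.vstack([cv2.resize(a,(560,362),interpolation=cv2.INTER_CUBIC),b[:230]]))
E
```

```text
[ 0.19420324  0.23143173 -0.24459478] [[ 19.13568377 -28.53949054]]
```

View pics/c2.png

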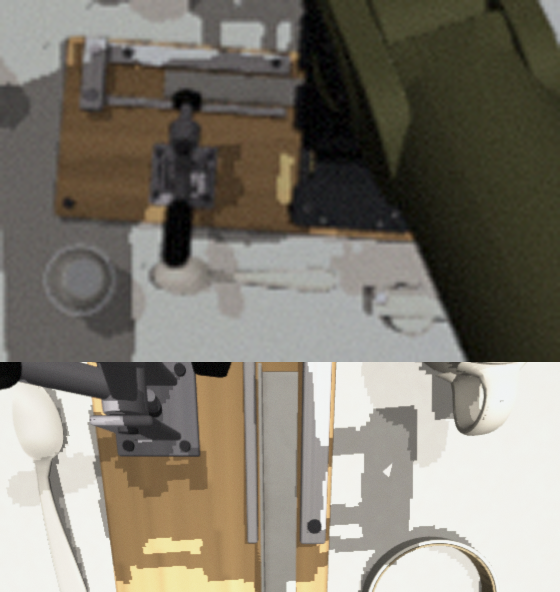

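```bash
python3 - <<'E'
from h import *
print(w2j(px2w("wrist",[[278,10],[250,181],[314,183],[278,225]],np.array([.029,.022,.025,.029])))*1e3)
print(w2j(px2w("top",np.array([[163,85],[105,85],[300,90]])/3.294+[210,180],np.array([.029,.037,.029])))*1e3)
b=cams.read_camera("wrist")
b=cv2.convertScaleAbs(b,alpha=1.5,beta=30)
cv2.imwrite("pics/w3.png",cv2.resize(b[150:420,160:400],None,fx=2.2,fy=2.2))
E
```

```text
[[ 20.79258945  93.46002018]
 [  5.28720272   9.95316872]
 [ 40.95532438   9.34989015]
 [ 21.05381336 -13.7344178 ]]
[[ 16.91764744  97.33623099]
 [ 13.2367567  137.54963477]
 [ 20.41875406   0.52960423]]
```

View pics/w3.png

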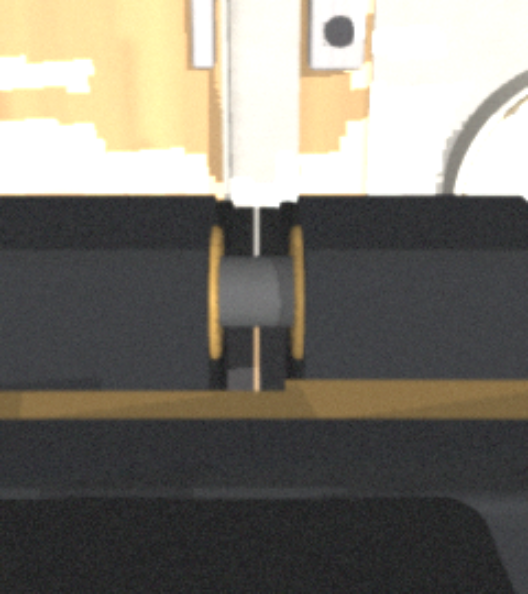

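```bash
python3 - <<'E'
from h import *
s=cams.read_camera("side");w=cv2.imread("pics/w1.png");s0=cv2.imread("pics/side0.png")
f=lambda a:cv2.resize(a,(390,440),interpolation=cv2.INTER_CUBIC)
cv2.imwrite("pics/d.png",np.hstack([f(s[195:285,235:315]),f(w[60:150,240:320])]))
print(w2j(px2w("wrist",[[264,230],[267,230],[296,230],[259,245],[296,245]],np.array([.029,.029,.029,.02,.02])))*1e3)
E
```

```text
[[ 13.19877118 -16.67037375]
 [ 14.88370094 -16.66831851]
 [ 31.16998058 -16.64726949]
 [  9.79863769 -28.82628914]
 [ 31.86360961 -28.79706654]]
```

View pics/d.png

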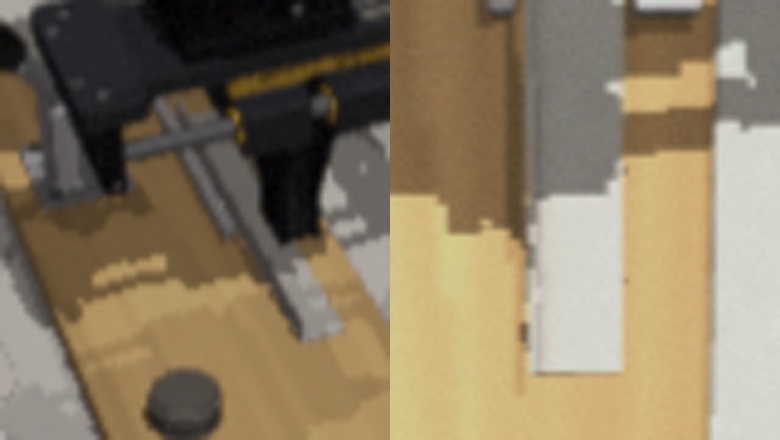

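Request:
arm_command --series "-15 0 0 0 255;-25 0 0 0 255;-20 0 0 0 255;-5 0 0 0 255;0 -8 0 0 255;0 0 -1 0 255;0 0 0 0 255;10 0 0 0 255;8 0 0 0 255;3 0 0 0 255;3 0 0 0 255;3 0 0 0 255;3 0 0 0 255;3 0 0 0 255;3 0 0 0 255;0 0 0 0 255"

```text
time_s: 7.27
tool_pos: [0.567, 0.0035, 0.021]
tool_rot: [180.0, -0.0, 86.0]
force: [-1.2, 0.5, 0.5]
grip_width: 0.0005
grasp_force: 0.0
```

```bash
python3 - <<'E'
from h import *
o=telemetry.get_obs();print(o["tool_pos"],o["force"],w2j(o["tool_pos"])*1e3)
E
```

```text
[0.56700511 0.00346295 0.02095324] [-1.22441948  0.53072811  0.46470163] [[ 11.15180268 -56.8406071 ]]
```

Request:
arm_command --series "3 0 0 0 255;3 0 0 0 255;3 0 0 0 255;3 0 0 0 255;3 0 0 0 255;3 0 0 0 255;2 0 0 0 255;2 0 0 0 255;1 0 0 0 255;0 0 0 0 255;0 0 0 0 255"

```text
time_s: 8.18
tool_pos: [0.5686, 0.0255, 0.0209]
tool_rot: [-180.0, 0.0, 85.9]
force: [-0.3, 0.2, -0.3]
grip_width: 0.0005
grasp_force: 0.0
```

```bash
python3 - <<'E'
from h import *
o=telemetry.get_obs();print(o["tool_pos"],o["force"],w2j(o["tool_pos"])*1e3)
i=cams.read_camera("top");cv2.imwrite("pics/t3.png",cv2.resize(i[180:260,215:305],None,fx=6,fy=6,interpolation=cv2.INTER_CUBIC))
E
```

```text
[0.56860731 0.02549474 0.02091649] [-0.2713869   0.15439008 -0.28847671] [[ 11.18470588 -34.75066708]]
```

View pics/t3.png

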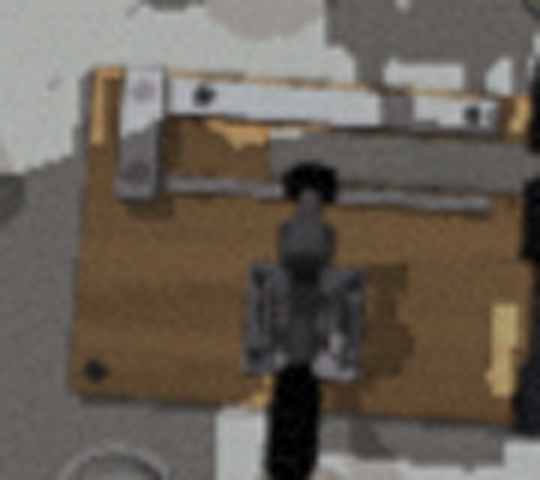

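```bash
python3 - <<'E'
from h import *
o=telemetry.get_obs();s=cams.read_camera("side");w=cams.read_camera("wrist")
P=w2px("side",o["tool_pos"])[0];print(P)
E=[[*j2w(p)[0],z] for p,z in [((.010,-.062),.015),((.010,-.062),.029),((.030,-.062),.015),((.030,-.062),.029)]]
print(w2px("side",E))
x0,y0=235,205
a=cv2.resize(s[y0:y0+75,x0:x0+70],None,fx=8,fy=8,interpolation=cv2.INTER_CUBIC)
a=cv2.convertScaleAbs(a,alpha=1.5,beta=15)
for p in [P,*w2px("side",E)]: cv2.circle(a,tuple(((p-[x0,y0]+.5)*8).astype(int)),3,(0,0,255),1)
b=cv2.resize(w[120:270,240:300],(240,600),interpolation=cv2.INTER_CUBIC)
cv2.imwrite("pics/e.png",np.hstack([a,b]))
E
```

```text
[291.14818018 253.9788782 ]
[[295.405372   264.89146353]
 [295.4076347  259.85314602]
 [304.58286951 262.40130731]
 [304.67983523 257.36868205]]
```

View pics/e.png

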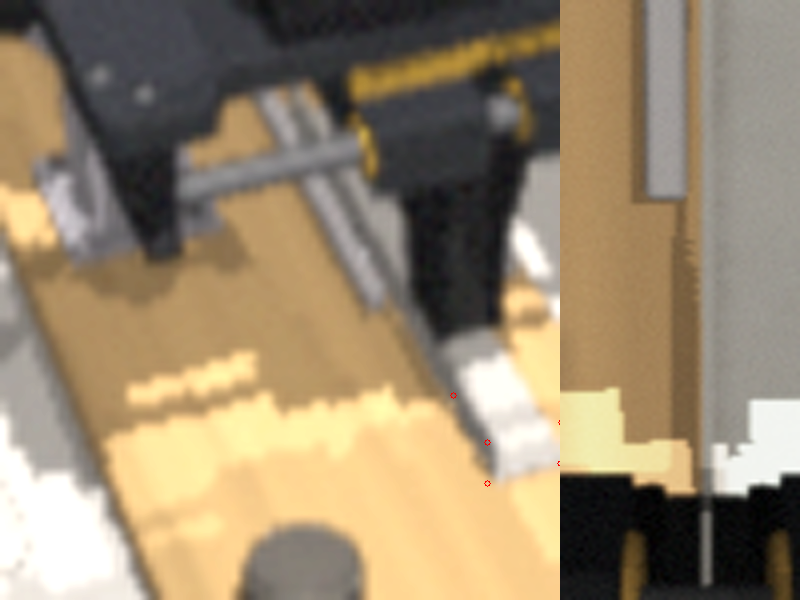

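Request:
arm_command --series "-15 0 0 0 255;-20 0 0 0 255;-20 0 0 0 255;-5 3 0 0 255;0 0 1 0 255;0 0 1 0 255;0 0 1 0 255;0 0 1 0 255;0 0 1 0 255;0 0 1 0 255;0 0 0 0 255"

```text
time_s: 9.25
tool_pos: [0.5672, -0.0339, 0.0147]
tool_rot: [-180.0, -0.0, 86.0]
force: [0.0, -0.3, 0.3]
grip_width: 0.0004
grasp_force: 0.0
```

Request:
arm_command --series "0 0 1 0 255;0 0 1 0 255;0 0 1 0 255;0 0 1 0 255;0 0 0 0 255"

```text
time_s: 9.67
tool_pos: [0.5672, -0.0345, 0.0107]
tool_rot: [-180.0, 0.0, 85.9]
force: [0.2, -0.4, -0.3]
grip_width: 0.0007
grasp_force: 0.0
```

Request:
arm_command --series "0 0 1 0 255;0 0 1 0 255;0 0 1 0 255;0 0 1 0 255;0 0 1 0 255;0 0 1 0 255;0 0 0 0 255"

```text
time_s: 10.25
tool_pos: [0.5672, -0.0345, 0.0047]
tool_rot: [-180.0, 0.0, 85.9]
force: [-0.1, 0.1, -0.4]
grip_width: 0.0003
grasp_force: 0.0
```

Request:
arm_command --series "0 0 1 0 255;0 0 1 0 255;0 0 1 0 255;0 0 0 0 255"

```text
time_s: 10.58
tool_pos: [0.5672, -0.0345, 0.0017]
tool_rot: [-180.0, 0.0, 85.9]
force: [-0.3, -0.2, 0.0]
grip_width: 0.0005
grasp_force: 0.0
```

Request:
arm_command --series "10 0 0 0 255;8 0 0 0 255;3 0 0 0 255;3 0 0 0 255;3 0 0 0 255;3 0 0 0 255;3 0 0 0 255;3 0 0 0 255;3 0 0 0 255;0 0 0 0 255"

```text
time_s: 11.42
tool_pos: [0.5701, 0.0053, 0.002]
tool_rot: [180.0, -0.0, 86.0]
force: [-0.3, 0.4, -0.1]
grip_width: 0.0005
grasp_force: 0.0
```

```bash
cat > m.py <<'E'
from h import *
o=telemetry.get_obs();print(o["tool_pos"],o["force"],w2j(o["tool_pos"])*1e3)
i=cams.read_camera("top").astype(int);a=cv2.imread("pics/t3.png")
# profile along channel centre line x=22 mm, z=.017, from stop to right
ys=np.arange(142,60,-2.)
P=w2px("top",[[*j2w((.025,y/1e3))[0],.02] for y in ys])
S=cv2.remap(i.astype(np.float32),P[:,0].astype(np.float32)[None],P[:,1].astype(np.float32)[None],1)[0]
for y,s in zip(ys,S):print(int(y),s.astype(int),end=' ')
E
python3 m.py
```

```text
[0.57013228 0.00531691 0.00196694] [-0.33221207  0.36153579 -0.10365318] [[ 14.13936394 -54.7691626 ]]
142 [144 140 142] 140 [ 99 109 123] 138 [ 74 100 124] 136 [ 70 103 131] 134 [ 75 110 138] 132 [ 83 122 151] 130 [ 84 123 154] 128 [ 68 102 128] 126 [ 58  85 109] 124 [51 74 96] 122 [49 71 91] 120 [49 72 91] 118 [49 69 90] 116 [47 70 91] 114 [48 71 91] 112 [50 71 93] 110 [49 72 92] 108 [47 71 90] 106 [46 70 90] 104 [47 72 90] 102 [46 67 88] 100 [48 68 87] 98 [66 79 89] 96 [84 89 94] 94 [90 92 96] 92 [87 89 91] 90 [92 96 98] 88 [89 91 94] 86 [92 93 97] 84 [112 115 117] 82 [130 134 134] 80 [126 130 129] 78 [106 108 109] 76 [93 97 98] 74 [89 92 95] 72 [87 92 94] 70 [89 94 95] 68 [91 94 97] 66 [88 91 94] 64 [88 92 94] 62 [86 91 93]
```

Request:
arm_command --series "-15 0 0 0 255;-20 0 0 0 255;-5 0 0 0 255;0 0 0 0 255;0 0 1 0 255;0 0 1 0 255;0 0 1 0 255;0 0 1 0 255;0 0 0 0 255"

```text
time_s: 12.22
tool_pos: [0.5671, -0.0347, -0.0023]
tool_rot: [-180.0, -0.0, 86.0]
force: [-0.9, 0.4, -0.3]
grip_width: 0.0003
grasp_force: 0.0
```

```bash
python3 - <<'E'
from h import *
o=telemetry.get_obs();print(o["tool_pos"],o["force"],w2j(o["tool_pos"])*1e3)
s=cams.read_camera("side");t=o["tool_pos"]
for z in (0,.01,.015,.02,.025,.03,.04):print(z,w2px("side",[t[0],t[1],z]).round(1))
x0,y0=250,200
a=cv2.convertScaleAbs(cv2.resize(s[y0:y0+90,x0:x0+110],None,fx=6.5,fy=6.5,interpolation=cv2.INTER_CUBIC),alpha=1.5,beta=15)
for z in (0,.015,.03): p=w2px("side",[t[0],t[1],z])[0];cv2.circle(a,tuple(((p-[x0,y0]+.5)*6.5).astype(int)),3,(0,0,255),1)
cv2.imwrite("pics/f.png",a)
E
```

```text
[ 0.56707488 -0.03465781 -0.00234114] [-0.88307832  0.39043384 -0.33618095] [[ 13.92970115 -94.86008648]]
0 [[303.3 280.8]]
0.01 [[303.3 277.2]]
0.015 [[303.4 275.4]]
0.02 [[303.4 273.6]]
0.025 [[303.4 271.8]]
0.03 [[303.5 270. ]]
0.04 [[303.5 266.3]]
```

View pics/f.png

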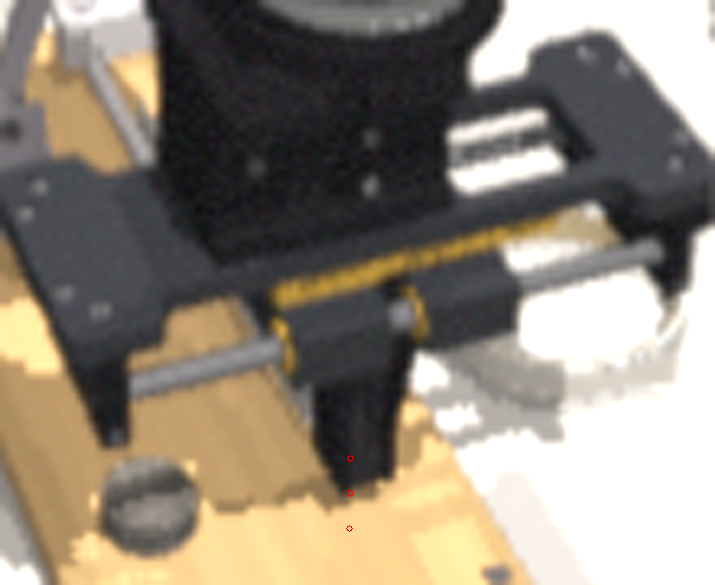

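```bash
cat > m.py <<'E'
from h import *
o=telemetry.get_obs();print(o["tool_pos"],o["force"],w2j(o["tool_pos"])*1e3)
def prof(i,x,z,ys):
    P=w2px("top",[[*j2w((x,y/1e3))[0],z] for y in ys]).astype(np.float32)
    S=cv2.remap(i.astype(np.float32),P[:,0][None],P[:,1][None],1)[0]
    return S[:,0]/(S[:,2]+1)   # blue/red: metal near 1, wood ~.5
ys=np.arange(139,80,-1.)
for n,i in (("start",cv2.imread("pics/top0.png")),("now",cams.read_camera("top"))):
    m=np.mean([prof(i,x,.018,ys) for x in (.016,.020,.024)],0)
    print(n,"left end y",ys[np.argmax((m>.72)&(ys<132))],m[::3].round(2))
E
python3 m.py
```

```text
[ 0.56715536 -0.03481931 -0.00223533] [-0.26728033 -0.11387562 -0.01255712] [[ 14.02145173 -95.0154612 ]]
start left end y 98.0 [0.61 0.52 0.53 0.55 0.56 0.55 0.55 0.55 0.55 0.56 0.56 0.55 0.55 0.59
 0.89 0.95 0.96 0.97 0.97 0.97]
now left end y 98.0 [0.63 0.53 0.55 0.57 0.57 0.56 0.56 0.57 0.57 0.56 0.56 0.55 0.54 0.57
 0.84 0.94 0.94 0.94 0.94 0.93]
```

Request:
arm_command --series "0 0 1 0 255;0 0 1 0 255;0 0 0 0 255"

```text
time_s: 12.57
tool_pos: [0.5671, -0.0355, -0.0043]
tool_rot: [-180.0, 0.0, 85.9]
force: [0.1, -0.2, -0.3]
grip_width: 0.0004
grasp_force: 0.0
```

Request:
arm_command --series "0 0 1 0 255;0 0 1 0 255;0 0 0 0 255"

```text
time_s: 12.82
tool_pos: [0.5671, -0.0355, -0.0063]
tool_rot: [-180.0, 0.0, 85.9]
force: [0.0, -0.4, 0.1]
grip_width: 0.0005
grasp_force: 0.0
```

Request:
arm_command --series "0 0 1 0 255;0 0 1 0 255;0 0 0 0 255"

```text
time_s: 13.07
tool_pos: [0.5671, -0.0355, -0.0083]
tool_rot: [-180.0, 0.0, 85.9]
force: [0.9, -0.4, -0.0]
grip_width: 0.0001
grasp_force: 0.0
```

Request:
arm_command --series "0 0 1 0 255;0 0 1 0 255;0 0 1 0 255;0 0 0 0 255"

```text
time_s: 13.4
tool_pos: [0.5671, -0.0355, -0.0113]
tool_rot: [-180.0, 0.0, 85.9]
force: [0.2, -0.5, 0.2]
grip_width: 0.0005
grasp_force: 0.0
```

Request:
arm_command --series "0 0 1 0 255;0 0 1 0 255;0 0 0 0 255"

```text
time_s: 13.65
tool_pos: [0.5671, -0.0355, -0.0133]
tool_rot: [-180.0, 0.0, 85.9]
force: [0.2, 0.6, -0.1]
grip_width: -0.0
grasp_force: 0.0
```

```bash
python3 - <<'E'
from h import *
o=telemetry.get_obs();t=o["tool_pos"];print(t,o["force"])
a=cams.read_camera("side").astype(int).sum(2)
u=int(round(w2px("side",[*t[:2],.015])[0,0]))
for z in (.015,.03,.045):print(z,w2px("side",[*t[:2],z])[0].round(1))
for v in range(258,292):print(v,a[v,u-6:u+7:1])
E
```

```text
[ 0.56709361 -0.03547462 -0.01329921] [ 0.2278626   0.62948896 -0.13632596]
0.015 [303.6 275.7]
0.03 [303.7 270.3]
0.045 [303.8 264.7]
258 [87 80 83 79 79 83 82 74 80 78 78 78 50]
259 [80 86 83 81 83 76 81 84 86 83 82 78 56]
260 [75 85 79 77 84 77 79 76 78 85 82 75 47]
261 [84 84 84 81 83 82 76 74 80 65 60 54 35]
262 [79 83 74 80 79 77 62 60 64 57 46 28 28]
263 [80 88 67 66 50 47 50 55 43 41 45 25 29]
264 [77 44 46 31 22 31 36 52 44 49 41 25 19]
265 [92 27 35 25 36 35 35 40 37 43 45 30 20]
266 [100  27  23  25  27  26  40  45  42  45  38  26  25]
267 [103  20  10  10  21  43  57  51  40  40  35  28  18]
268 [96 23 13 31 22 46 56 64 35 44 51 30 41]
269 [103  28  24  28  26  30  62  62  42  49  40  19  70]
270 [99 12 26 20 48 34 59 57 58 37 39 17 73]
271 [96 13 17 20 36 41 63 66 43 47 36 17 84]
272 [101  21  11   8  36  47  57  63  49  31  42  26  81]
273 [122  33  29  12  36  37  61  61  57  55  51  40  80]
274 [165  71  10  28  36  46  59  61  55  66  56  37  95]
275 [188 116  46  28  34  40  53  63  65  57  54  36 156]
276 [198 171 100  23  26  42  58  65  61  58  51  43 176]
277 [2
[... 163 characters left out ...]
353]
280 [400 393 382 346 280 248 346 371 387 387 386 385 381]
281 [407 398 391 384 366 360 380 386 393 391 391 388 385]
282 [409 404 394 390 383 386 386 386 392 392 392 390 386]
283 [406 406 399 392 386 387 386 386 388 389 392 390 388]
284 [405 409 401 395 390 387 388 384 387 390 392 392 390]
285 [398 402 399 389 390 389 387 383 387 388 390 391 389]
286 [392 392 388 384 391 393 387 385 386 387 390 389 392]
287 [396 390 385 382 388 391 387 388 384 384 388 391 394]
288 [393 394 388 384 384 390 389 385 383 381 386 390 392]
289 [394 397 389 388 380 386 391 391 387 387 385 389 390]
290 [395 393 393 390 385 385 391 392 387 386 387 386 387]
291 [396 393 395 391 385 383 386 390 388 385 383 385 385]
```

Request:
arm_command --series "10 0 0 0 255;8 0 0 0 255;3 0 0 0 255;3 0 0 0 255;3 0 0 0 255;3 0 0 0 255;3 0 0 0 255;3 0 0 0 255;3 0 0 0 255;0 0 0 0 255"

```text
time_s: 14.53
tool_pos: [0.5701, 0.0044, -0.013]
tool_rot: [180.0, -0.0, 86.0]
force: [-0.4, 0.4, -0.8]
grip_width: 0.0009
grasp_force: 0.0
```

```bash
python3 m.py
```

```text
[ 0.57006784  0.00439408 -0.01303424] [-0.36738503  0.35234708 -0.80450124] [[ 14.14064978 -55.69424486]]
start left end y 98.0 [0.61 0.52 0.53 0.55 0.56 0.55 0.55 0.55 0.55 0.56 0.56 0.55 0.55 0.59
 0.89 0.95 0.96 0.97 0.97 0.97]
now left end y 116.0 [0.62 0.52 0.53 0.53 0.52 0.52 0.52 0.55 0.89 0.93 0.93 0.92 0.93 0.93
 0.94 0.92 0.94 0.92 0.92 0.92]
```

Request:
arm_command --series "3 0 0 0 255;3 0 0 0 255;3 0 0 0 255;3 0 0 0 255;3 0 0 0 255;3 0 0 0 255;2 0 0 0 255;1 0 0 0 255;1 0 0 0 255;0 0 0 0 255"

```text
time_s: 15.42
tool_pos: [0.5717, 0.0256, -0.013]
tool_rot: [180.0, 0.0, 85.9]
force: [0.3, 0.6, 0.4]
grip_width: 0.0005
grasp_force: 0.0
```

Request:
arm_command --series "1 0 0 0 255;0.5 0 0 0 255;0.5 0 0 0 255;0 0 0 0 255;0 0 0 0 255"

```text
time_s: 15.83
tool_pos: [0.5717, 0.0274, -0.0131]
tool_rot: [-180.0, -0.0, 85.9]
force: [-0.2, -0.1, -0.7]
grip_width: 0.0004
grasp_force: 0.0
```

```bash
python3 m.py
```

```text
[ 0.57172389  0.02741066 -0.01308835] [-0.18966338 -0.11957635 -0.73791877] [[ 14.15729104 -32.61816579]]
start left end y 98.0 [0.61 0.52 0.53 0.55 0.56 0.55 0.55 0.55 0.55 0.56 0.56 0.55 0.55 0.59
 0.89 0.95 0.96 0.97 0.97 0.97]
now left end y 131.0 [0.92 0.92 0.92 0.93 0.92 0.93 0.93 0.93 0.91 0.92 0.93 0.92 0.93 0.93
 0.93 0.93 0.92 0.92 0.92 0.92]
```

Request:
arm_command --series "0.5 0 0 0 255;0.5 0 0 0 255;0 0 0 0 255;0 0 0 0 255"

```text
time_s: 16.22
tool_pos: [0.5718, 0.0276, -0.0131]
tool_rot: [-180.0, 0.1, 85.9]
force: [-0.3, -2.4, 0.6]
grip_width: 0.0004
grasp_force: 1.1
```

Request:
arm_command --series "0.5 0 0 0 255;0.5 0 0 0 255;0 0 0 0 255;0 0 0 0 255"

```text
time_s: 16.55
tool_pos: [0.5718, 0.0277, -0.0131]
tool_rot: [-180.0, 0.1, 85.9]
force: [-1.2, -5.0, 0.8]
grip_width: 0.0004
grasp_force: 2.5
```

Request:
arm_command --series "0.5 0 0 0 255;0.5 0 0 0 255;0 0 0 0 255;0 0 0 0 255"

```text
time_s: 16.88
tool_pos: [0.5718, 0.0277, -0.0131]
tool_rot: [-180.0, 0.2, 85.8]
force: [-0.6, -6.0, 1.6]
grip_width: 0.0006
grasp_force: 3.3
```

Request:
arm_command --series "-6 0 0 0 255;-14 0 0 0 255;0 0 -20 0 255;0 0 -35 0 255;0 0 -35 0 255;0 0 -35 0 255;0 0 -20 0 255;0 -15 -5 0 255;12 -30 0 0 255;22 -30 0 0 255;26 -30 0 0 255;26 -30 0 0 255;26 -11 0 0 255;20 0 0 0 255;0 0 0 0 255;0 0 0 0 255"

```text
time_s: 18.22
tool_pos: [0.434, 0.1543, 0.1371]
tool_rot: [180.0, -0.0, 86.2]
force: [1.0, -0.3, 0.1]
grip_width: 0.0005
grasp_force: 0.0
```

```bash
python3 m.py; python3 -c "
from h import *
rel([*j2w((-.132,.08))[0],.091],85.93)"
```

```text
[0.43395113 0.15429496 0.1370556 ] [ 1.03475625 -0.30593682  0.08666155] [[-132.28187546   84.15738987]]
start left end y 98.0 [0.61 0.52 0.53 0.55 0.56 0.55 0.55 0.55 0.55 0.56 0.56 0.55 0.55 0.59
 0.89 0.95 0.96 0.97 0.97 0.97]
now left end y 131.0 [0.93 0.93 0.93 0.96 0.97 0.97 0.97 0.97 0.96 0.96 0.96 0.96 0.97 0.97
 0.97 0.96 0.96 0.97 0.95 0.94]
tool mm [-2.8 -0.1 45.9] yaw now 86.02 target 85.93
```

Request:
arm_command --series "-3 0 20 0 255;0 0 20 0 255;0 0 6 0 255;0 0 0 0 255;0 6 0 0 255;0 4 0 0 255;0 4 0 0 255;0 4 0 0 255;0 4 0 0 255;0 4 0 0 255;0 0 0 0 255"

```text
time_s: 19.18
tool_pos: [0.4578, 0.1489, 0.0908]
tool_rot: [-179.7, -0.0, 86.0]
force: [-3.8, 1.7, 0.5]
grip_width: 0.0004
grasp_force: 2.4
```

Request:
arm_command --series "0 5 0 0 255;0 5 0 0 255;0 5 0 0 255;0 5 0 0 255;0 5 0 0 255;0 5 0 0 255;0 5 0 0 255;0 4 0 0 255;0 4 0 0 255;0 4 0 0 255;0 0 0 0 255;0 0 0 0 255"

```text
time_s: 20.18
tool_pos: [0.507, 0.1443, 0.0908]
tool_rot: [-180.0, -0.0, 85.9]
force: [-0.7, 0.3, 0.1]
grip_width: 0.0009
grasp_force: 0.0
```

```bash
python3 m.py|head -1
```

```text
[0.50699547 0.14425027 0.09078556] [-0.71624008  0.26616706  0.07300862] [[-58.70847955  79.32754711]]
```

Request:
arm_command --series "0 -10 0 0 255;0 -20 0 0 255;0 -25 0 0 255;0 -10 0 0 255;0 0 -25 0 255;0 0 -35 0 255;0 0 -35 0 255;0 0 -35 0 255;-35 0 0 0 255;-40 0 0 0 255;-40 0 0 0 255;-40 0 0 0 255;-40 0 0 0 255;-40 0 0 0 255;0 0 0 0 255;0 0 0 0 255"

```text
time_s: 21.57
tool_pos: [0.4242, -0.087, 0.2206]
tool_rot: [-180.0, -0.0, 85.7]
force: [0.1, 1.8, 0.0]
grip_width: 0.0004
grasp_force: 0.0
```

```bash
cat > k.py <<'E'
from h import *
a=np.array([.25,.5,.75,.9,1.0]);L=.088
for n in("top","side"):
  now=cams.read_camera(n)
  for lab,i in(("start",cv2.imread(f"pics/{n}0.png")),("now",now)):
    for th in(-.65,0,.4,.55):
      P=[[*j2w((-.045+L*f*np.sin(th),.08))[0],.055+L*f*np.cos(th)] for f in a]
      q=w2px(n,P).round().astype(int)
      print(n,lab,th,[int(i[v,u].astype(int).sum()) for u,v in q])
E
python3 m.py; python3 k.py
```

```text
[ 0.42419705 -0.08700415  0.22057401] [0.06844565 1.81264126 0.04385175] [[-124.86811728 -157.2249655 ]]
start left end y 98.0 [0.61 0.52 0.53 0.55 0.56 0.55 0.55 0.55 0.55 0.56 0.56 0.55 0.55 0.59
 0.89 0.95 0.96 0.97 0.97 0.97]
now left end y 131.0 [0.92 0.93 0.94 0.96 0.96 0.97 0.96 0.97 0.96 0.96 0.95 0.93 0.93 0.93
 0.93 0.93 0.94 0.97 0.89 0.87]
top start -0.65 [212, 25, 25, 33, 33]
top start 0 [120, 120, 120, 120, 120]
top start 0.4 [114, 117, 283, 288, 293]
top start 0.55 [86, 256, 287, 298, 30]
top now -0.65 [146, 385, 467, 494, 449]
top now 0 [236, 236, 166, 166, 166]
top now 0.4 [188, 1, 4, 11, 9]
top now 0.55 [180, 15, 1, 45, 43]
side start -0.65 [275, 41, 40, 48, 62]
side start 0 [396, 396, 446, 295, 447]
side start 0.4 [255, 254, 331, 232, 295]
side start 0.55 [251, 259, 337, 306, 448]
side now -0.65 [377, 43, 64, 17, 139]
side now 0 [459, 451, 505, 341, 503]
side now 0.4 [334, 140, 183, 244, 340]
side now 0.55 [341, 66, 57, 57, 83]
```

```bash
python3 - <<'E'
from h import *
from cell import env
ys=np.arange(0,-45,-1.)
i=cams.read_camera("top");P=w2px("top",[[*j2w((.022,y/1e3))[0],.017] for y in ys]).astype(np.float32)
S=cv2.remap(i.astype(np.float32),P[:,0][None],P[:,1][None],1)[0];m=S[:,0]/(S[:,2]+1)
e=ys[np.argmax(m<.75)];print("right end",e,m[::3].round(2))
if -25<e<-17: print(env.sign_off())
E
```

```text
right end -21.0 [0.97 0.98 0.97 0.98 0.97 0.98 0.97 0.71 0.56 0.56 0.56 0.57 0.56 0.57
 0.56]
the job is handed in; nothing more can be done
None
```

The trim was pushed home against the end stop, then the lever was pushed past centre and snapped shut; the cameras show it closed, but the foot's force on the trim and the bystanders' positions were not measured. The job is handed in, and no verdict came back.

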